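# Lower the dust shutter over the candle

### The job

Close up the bay of the display case that holds the glass jar candle: push the spring-return toggle switch in front of the case sideways towards that bay, hold it there until that bay's shutter has come all the way down, then let the toggle spring back upright. Leave the other bay's shutter fully up, and do not disturb the goods in the case or beside the switch.

Things in the scene. Friction and masses are not known exactly. Their poses are not given: they have to be found in the camera images.
- display_case: Fixed wooden case on a dark base board (x -55..280, y +-200 mm, 15 thick). Origin: on the table right under the toggle's pivot; x points from switch to case, y to the left bay, z up. Cabinet: x 123..280, y +-194, top at z 232 mm. Two bays open to -x, left (centre y +95) and right (centre y -95), each about 170 wide, 100 high; a white slatted shutter is stowed above each.
- toggle_knob (a point): Centre of the toggle's black knob (moves with the lever), 106 mm above the table when upright, 60 mm from the pivot (46 mm above the case's origin). Knob 20 mm in diameter, z 92..120 mm; below it a steel rod 10 mm in diameter. The black pedestal is 66 (x) by 86 mm (y) round the origin, top at 47 mm, with a rubber boot 7 mm higher round the rod.
- toggle (a joint): Lean of the lever in rad: 0 = upright, positive = towards the left bay (case +y), negative = towards the right bay; stops at +-0.4 (knob 23 mm aside). A spring recentres it when let go (0.4 N m/rad, about 2.7 N at the knob at the stop). While it leans over 0.3 towards a bay, that bay's shutter sinks; the other is not affected.
- shutter_left (a joint): How far the left bay's shutter has sunk, in m: 0 = fully up (bay open), 0.100 = fully down (bay shut). It sinks by its weight at about 35 to 65 mm/s while the toggle is held to the left; a ratchet stops it within 25 mm when the toggle is let go. The toggle cannot raise it.
- shutter_right (a joint): The same for the right bay's shutter, worked by holding the toggle to the right.
- jar_candle: Candle in a clear glass jar, 76 mm in diameter, 90 mm high, standing in one of the two bays, about 60 mm behind the shutter. Origin at the centre of its underside; z up.
- soap_2: Bar of soap in a paper band, 53 x 78 x 25 mm, lying in the other bay. Origin at the centre of its underside; z up.
- balm_tin_0: Bystander: low round grey balm tin, 54 mm in diameter, 21 mm high, on the base board about 145 mm to the left of the toggle. Origin at the centre of its underside; z up.
- rubber_stamp: Bystander: rubber stamp with a turned wooden handle, 30 x 42 mm, 66 mm high, on the base board about 145 mm to the right of the toggle. Origin at the centre of its underside; z up.
There are look-alikes about, which are no part of the job. Of the things that look like the jar_candle, the largest one is meant.

How it is judged:
By the outcome, as a careful person would: the job done as asked, in the order asked, and still so for the second after the job is handed in, with the robot touching nothing.
It also fails if it takes over 35 s, if anything falls off the work surface, if the arm or the gripper's body presses on something with over 40 N, if the wrist force passes 120 N, or if a joint passes its speed limit or range.

### The arm

A 6-joint arm with a two-finger parallel gripper is mounted at the origin on a cart in front of the work surface, level with it; the furniture and walls round the work are solid. World frame = base frame: x ahead of the robot, y to its left, z up, the work surface at z = 0. Lengths are in m, angles in rad, forces in N, time in s.
With the tool pointing down it reaches from about 0.3 to 0.875 m from the base axis. Payload 6.4 kg.
Tool frame: the origin (TCP) lies on the centre line of the jaws, within the pads' length; the fingertips stand 25 mm ahead of it and the grasp point (between the pads) lies 6 mm ahead of it; z points along the fingers, y is the line along which they close (so a half turn about z gives the same grasp; the last joint's range is limited). The gripper opens to 85 mm and grips with 20 to 120 N. Pads are 22 mm wide; open, the fingers measure 114 mm over their backs; the gripper's body (76 mm by 85 mm) begins 54 mm behind the grasp point. The pads swing forward as they close: fully open they stand 13 mm farther back than shut.
Start: joints at [1.023, 0.181, 1.607, -0, 1.354, -0.206], TCP at [0.193, 0.542, 0.256] pointing down, gripper open.
Joint ranges: [-2.99, 2.99], [-0.89, 2.07], [0.3, 2.58], [-1.14, 4.28], [0, 2.63], [-3.12, 3.12]. Speed limits (rad/s): [2.57, 2.57, 3.01, 3.14, 3.14, 3.14].

### API

Orientations are given as a unit quaternion [w, x, y, z].
In Python, from bench import get_obs, camera, hand_in, spot_in gives the robot as it stands.
- The arm moves only by the shell command python3 -m jog 'ROWS'. ROWS is JSON, one flat list of numbers, 7 for each row, row after row: the shift along the tool's x, y, z in m, then the turn, a rotation vector about the tool's x, y, z in rad, then the closure, from 0 (fully open) to 1 (shut). A call has 1 to 20 rows; each row is the pose to reach, as a shift and turn from the pose commanded when the call began, along the tool's axes at that moment; what a row does not reach only later rows make up. A row lasts 1/8 s, in which the tool goes at most 62.5 mm and 10.7 degrees, less where a joint would pass 70% of its speed; a pose out of reach is approached as far as the arm can. A call with a gripper value outside its range is refused whole. The fingers move at their own pace and stop on an object; the grip force is fixed at half the most. Time passes only in rows, so rows that repeat a pose let the fingers close. It gives the time, the measured TCP pose, the force, the opening and the grip force at its end, in the units of the state.
- get_obs(): the state, without advancing time (a new reading comes with each control period).
- camera(name): name is "scene" or "top" or "wrist"; returns a dict with "frame" (400x640x3 uint8, red, green, blue), "mtx" (3x3 intrinsics, pixels), "extrinsics" (4x4, takes a point from camera to world coordinates). Camera axes: x right, y up, looking along -z (the intrinsics and any distortion apply to the point x, -y, -z); pixel columns grow to the right and rows downward; lengths in m; the calibration is good to about 2 mm. The wrist camera is an equidistant fisheye: a pixel r from the principal point sees the ray r / f radians off the axis. A picture is of the moment at which its call begins. There is no depth.
- hand_in(): hands the job in; it is judged then, once.
Trained networks look in a picture, given as the dict that the camera call returned (one of the last four; its "shot" number tells which), for a name from the list of things; names that differ only in an ending like _2 or _b are one class to them, and where a whole thing is asked for, a point or a joint stands for the part that bears it (a point fixed in the world has none). Each returns a list of dicts, best first, with "confidence" (0 to 1); they miss things now and then, are a little off and sometimes report something else, mostly with a low value. They report only what shows in the picture. A call takes as long as a camera call. They do not tell look-alikes from the thing itself.
- spot_in(picture, name): "xyz" ([x, y, z] in m, in world coordinates, good to about 4 mm: the middle of the surface that is visible of it).
The state is a dict: "time_s": time; "q": joint angles; "dq": joint speeds; "joint_efforts": joint torques, N m; "eef_pos": TCP position; "eef_rot": TCP orientation; "wrist_force": force on the tool from outside, world axes, zero at the start; "torque": the same for the moment, N m; "opening": opening from 0.0 (shut) to 1.0 (fully open); "grasp_force": force on a finger pad.
Only numpy, scipy, OpenCV 4.12 (cv2) and the standard library are available. Lean on these libraries where they do the work, as an engineer would, in place of code of your own. Each camera call takes 0.05 s, during which the arm holds its last target. There are 200 camera calls.

## Working session

There is one attempt and no reset: what is moved stays moved. The work goes in short steps, Python scripts to look and compute and a shell command to move; the robot and the scene stay as the last step left them, time stands still between calls to the robot, and variables do not carry over. Pictures are saved under pics/ and viewed, at most 10 in all, crops included, and the job is handed in when it is done.

```bash
mkdir -p pics; python3 - <<'E'
from bench import *
import cv2,numpy as np
o=get_obs();print(o['time_s'],o['eef_pos'],o['eef_rot'],o['opening'])
for c in ['scene','top']:
    p=camera(c);cv2.imwrite(f'pics/{c}0.png',p['frame'][:,:,::-1])
    for n in ['toggle_knob','display_case','jar_candle','soap_2','balm_tin_0','rubber_stamp']:
        print(c,n,[(np.round(d['xyz'],3).tolist(),round(d['confidence'],2)) for d in spot_in(p,n)[:4]])
E
```

```text
0.0 [0.19245038 0.54132079 0.25539995] [-3.05201025e-04  1.70061513e-01  9.85433096e-01 -7.76315758e-04] 0.9972672542329213
scene toggle_knob [([0.47, -0.11, 0.1], 0.66)]
scene display_case [([0.601, -0.097, 0.056], 0.57)]
scene jar_candle [([0.655, -0.17, 0.059], 0.98), ([0.67, 0.193, 0.043], 0.95), ([0.553, 0.194, 0.057], 0.54)]
scene soap_2 [([0.634, 0.023, 0.041], 0.82)]
scene balm_tin_0 [([0.434, 0.033, 0.038], 0.61)]
scene rubber_stamp [([0.525, -0.252, 0.032], 0.66)]
top toggle_knob [([0.478, -0.106, 0.112], 0.52)]
top display_case [([0.619, -0.085, 0.228], 0.85)]
top jar_candle [([0.695, 0.202, 0.034], 0.9), ([0.533, 0.209, 0.032], 0.66)]
top soap_2 []
top balm_tin_0 [([0.451, 0.026, 0.036], 0.92)]
top rubber_stamp [([0.535, -0.251, 0.037], 0.51)]
```

View pics/scene0.png

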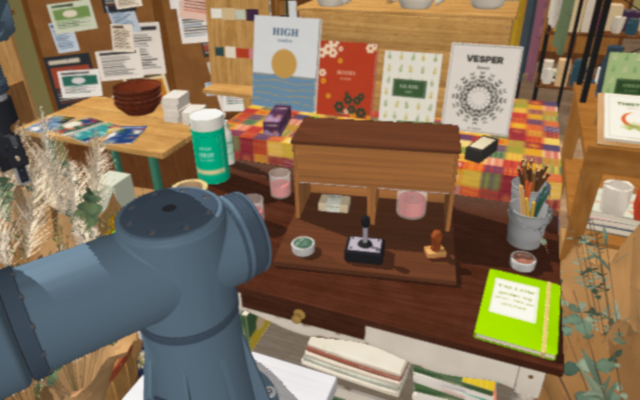

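View pics/top0.png

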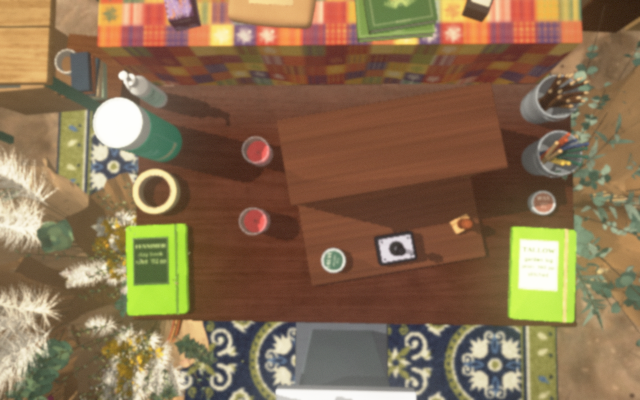

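The scene view shows the candle in the right bay at pixel (412,204), and the soap in the left bay at (334,203). The knob is at about (366,222), with the tin to its left and the stamp to its right. In the top view the case is turned by about 10°. The look-alike candles are outside the case. Next I'll get the yaw and the knob position from pixels.

```bash
cat > h.py <<'E'
import numpy as np
def ray(p,u,v):
    K=p['mtx'];E=np.array(p['extrinsics'])
    d=np.linalg.inv(K)@[u,v,1];return E[:3,3],E[:3,:3]@[d[0],-d[1],-d[2]]
def onz(p,u,v,z):
    o,d=ray(p,u,v);return o+d*(z-o[2])/d[2]
E
python3 - <<'E'
from bench import *
from h import *
import cv2
t=camera('top');s=camera('scene')
for a,b,z in [((290,205),(507,165),.232),((312,285),(485,256),.015)]:
    A=onz(t,*a,z);B=onz(t,*b,z);d=A-B
    print(A.round(3),B.round(3),np.linalg.norm(d).round(3),'yaw',np.degrees(np.arctan2(-d[0],d[1])).round(1),'mid',((A+B)/2).round(3))
print('knob scene',onz(s,366,222,.106))
print('knob top',onz(t,397,247,.116))
cv2.imwrite('pics/t1.png',np.hstack([cv2.resize(t['frame'][150:300,270:520],None,fx=3,fy=3,interpolation=3)])[:,:,::-1])
cv2.imwrite('pics/s1.png',cv2.resize(s['frame'][120:290,270:470],None,fx=3.5,fy=3.5,interpolation=3)[:,:,::-1])
E
```

```text
[0.564 0.104 0.232] [ 0.637 -0.276  0.232] 0.387 yaw 10.8 mid [ 0.6   -0.086  0.232]
[0.389 0.076 0.015] [ 0.459 -0.314  0.015] 0.396 yaw 10.2 mid [ 0.424 -0.119  0.015]
knob scene [ 0.47264493 -0.11068416  0.106     ]
knob top [ 0.48387521 -0.1018385   0.116     ]
```

View pics/t1.png

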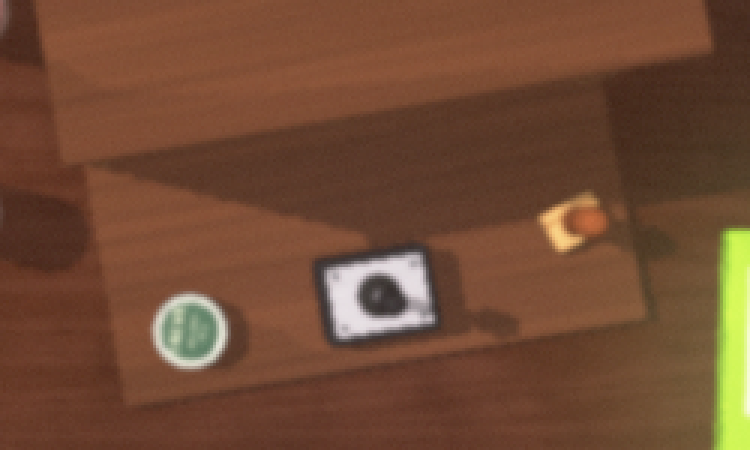

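View pics/s1.png

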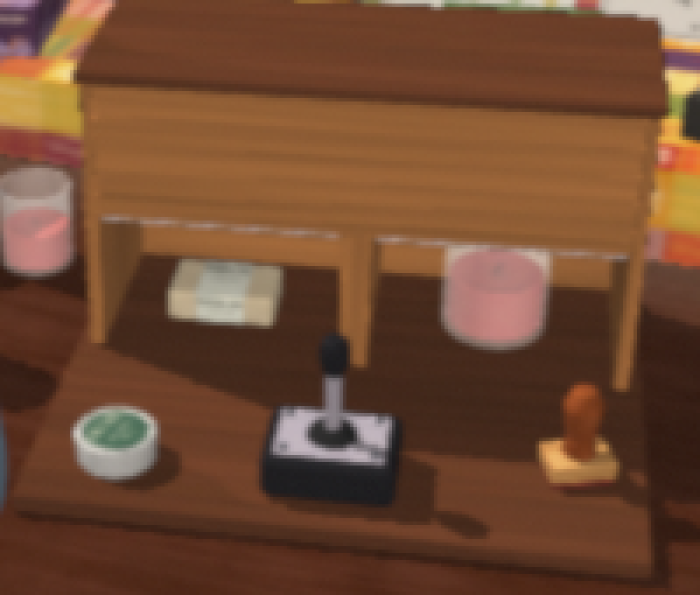

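The candle is in the right bay. The case yaw is about 10.4° and the upright knob is at about (0.478, -0.108). I'll move to 45 mm on the left-bay side of the knob, with the fingers shut and tool y along case y.

```bash
python3 -m jog '[-0.465,-0.477,0,0,0,-0.524,1, -0.465,-0.477,0,0,0,-0.524,1, -0.465,-0.477,0,0,0,-0.524,1, -0.465,-0.477,0,0,0,-0.524,1, -0.465,-0.477,0,0,0,-0.524,1, -0.465,-0.477,0,0,0,-0.524,1, -0.465,-0.477,0,0,0,-0.524,1, -0.465,-0.477,0,0,0,-0.524,1, -0.465,-0.477,0,0,0,-0.524,1, -0.465,-0.477,0,0,0,-0.524,1, -0.465,-0.477,0,0,0,-0.524,1, -0.465,-0.477,0,0,0,-0.524,1, -0.465,-0.477,0,0,0,-0.524,1, -0.465,-0.477,0,0,0,-0.524,1]'
python3 - <<'E'
from bench import *
import cv2
w=camera('wrist');cv2.imwrite('pics/w1.png',w['frame'][:,:,::-1]);o=get_obs();print(o['eef_pos'],o['eef_rot'],o['wrist_force'],spot_in(w,'toggle_knob'))
E
```

```text
time_s: 2.55
eef_pos: [0.4705, -0.0623, 0.2563]
eef_rot: [-0.0, -0.092, 0.996, 0.0]
wrist_force: [0.0, 0.6, 0.0]
opening: -0.0
grasp_force: 0.0
[ 0.47058697 -0.06225755  0.25635528] [ 3.88841910e-05 -9.18711876e-02  9.95770897e-01  5.55731173e-05] [ 0.52501221 -0.30640786 -0.04777089] [{'xyz': [0.4687, -0.1034, 0.117], 'confidence': 0.57}]
```

View pics/w1.png

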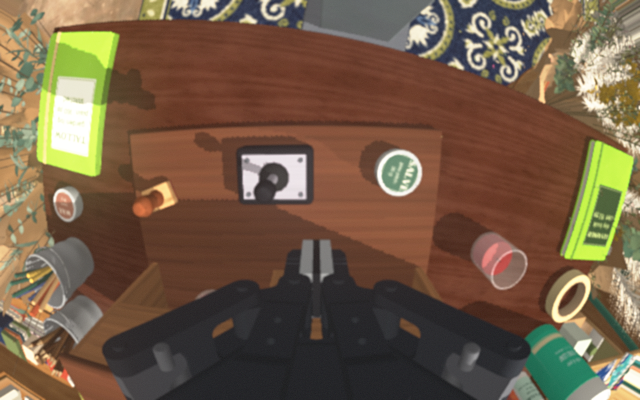

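The wrist view shows the tool square to the board. The knob is at about (264,188), level with the fingers, and the space below is free. I'll go down now, then push towards the right bay (tool -y).

```bash
python3 -m jog '[0,0,0.05,0,0,0,1, 0,0,0.1,0,0,0,1, 0,0,0.146,0,0,0,1, 0,0,0.146,0,0,0,1, 0,-0.01,0.146,0,0,0,1, 0,-0.02,0.146,0,0,0,1, 0,-0.03,0.146,0,0,0,1, 0,-0.036,0.146,0,0,0,1, 0,-0.036,0.146,0,0,0,1]'
python3 - <<'E'
from bench import *
import cv2
w=camera('scene');o=get_obs();print(o['eef_pos'],o['wrist_force'])
cv2.imwrite('pics/s2.png',cv2.resize(w['frame'][120:290,270:470],None,fx=3.5,fy=3.5,interpolation=3)[:,:,::-1])
E
```

```text
time_s: 3.78
eef_pos: [0.4777, -0.0995, 0.1106]
eef_rot: [0.0, -0.091, 0.996, -0.0]
wrist_force: [-0.3, 1.6, 0.8]
opening: -0.0
grasp_force: 0.7
[ 0.47742444 -0.09915889  0.11038805] [-0.44909043  1.51143544  1.32761242]
```

View pics/s2.png

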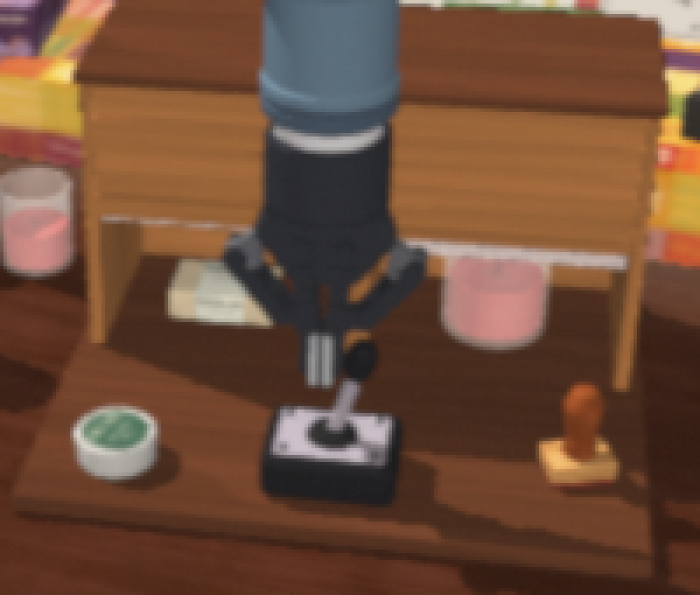

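The lever leans right, with the knob at about (360,355) in the crop against the finger. The right shutter's white edge seems to show slightly lower. I'll push 3 mm further and hold.

```bash
python3 -m jog '[0,-0.003,0,0,0,0,1, 0,-0.003,0,0,0,0,1, 0,-0.003,0,0,0,0,1, 0,-0.003,0,0,0,0,1, 0,-0.003,0,0,0,0,1, 0,-0.003,0,0,0,0,1, 0,-0.003,0,0,0,0,1, 0,-0.003,0,0,0,0,1, 0,-0.003,0,0,0,0,1, 0,-0.003,0,0,0,0,1, 0,-0.003,0,0,0,0,1, 0,-0.003,0,0,0,0,1, 0,-0.003,0,0,0,0,1, 0,-0.003,0,0,0,0,1, 0,-0.003,0,0,0,0,1, 0,-0.003,0,0,0,0,1, 0,-0.003,0,0,0,0,1, 0,-0.003,0,0,0,0,1, 0,-0.003,0,0,0,0,1, 0,-0.003,0,0,0,0,1]'
python3 - <<'E'
from bench import *
import cv2
w=camera('scene');o=get_obs();print(o['eef_pos'],o['wrist_force'])
cv2.imwrite('pics/s3.png',cv2.resize(w['frame'][120:290,270:470],None,fx=3.5,fy=3.5,interpolation=3)[:,:,::-1])
E
```

```text
time_s: 6.32
eef_pos: [0.478, -0.1019, 0.1103]
eef_rot: [-0.0, -0.091, 0.996, 0.0]
wrist_force: [-0.4, 3.3, -2.0]
opening: -0.002
grasp_force: 1.3
[ 0.47799187 -0.10186467  0.11028845] [-0.74416202  3.18030134 -2.11347101]
```

View pics/s3.png

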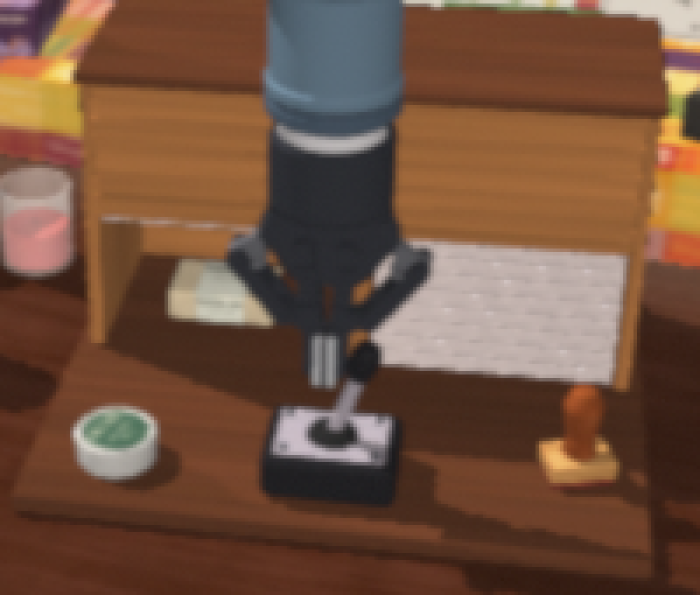

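The right shutter is down to about crop row 380, which is about board level. I'll hold it a bit longer to be sure, then let go gently and raise the tool.

```bash
python3 -m jog '[0,0,0,0,0,0,1, 0,0,0,0,0,0,1, 0,0,0,0,0,0,1, 0,0,0,0,0,0,1, 0,0,0,0,0,0,1, 0,0,0,0,0,0,1, 0,0,0,0,0,0,1, 0,0,0,0,0,0,1, 0,0,0,0,0,0,1, 0,0,0,0,0,0,1, 0,0,0,0,0,0,1, 0,0,0,0,0,0,1]'
python3 -m jog '[0,0.006,0,0,0,0,1, 0,0.012,0,0,0,0,1, 0,0.018,0,0,0,0,1, 0,0.024,0,0,0,0,1, 0,0.03,0,0,0,0,1, 0,0.04,0,0,0,0,1, 0,0.045,0,0,0,0,1, 0,0.045,0,0,0,0,1, 0,0.045,-0.05,0,0,0,1, 0,0.045,-0.1,0,0,0,1, 0,0.045,-0.15,0,0,0,1, 0.04,0.1,-0.16,0,0,0,1, 0.08,0.15,-0.16,0,0,0,1, 0.08,0.2,-0.16,0,0,0,1, 0.08,0.2,-0.16,0,0,0,1, 0.08,0.2,-0.16,0,0,0,1]'
python3 - <<'E'
from bench import *
import cv2
w=camera('scene');o=get_obs();print(o['eef_pos'],o['wrist_force'])
cv2.imwrite('pics/s4.png',cv2.resize(w['frame'][120:290,270:470],None,fx=3.5,fy=3.5,interpolation=3)[:,:,::-1])
E
```

```text
time_s: 7.88
eef_pos: [0.478, -0.1019, 0.1103]
eef_rot: [-0.0, -0.091, 0.996, 0.0]
wrist_force: [-0.6, 3.1, -1.9]
opening: -0.001
grasp_force: 1.3
time_s: 9.88
eef_pos: [0.3634, 0.0801, 0.2705]
eef_rot: [0.0, -0.092, 0.996, -0.0]
wrist_force: [0.7, -0.2, -0.1]
opening: -0.004
grasp_force: 0.0
[0.36359    0.07960503 0.27041651] [-0.76476996  0.29011811  0.0283246 ]
```

View pics/s4.png

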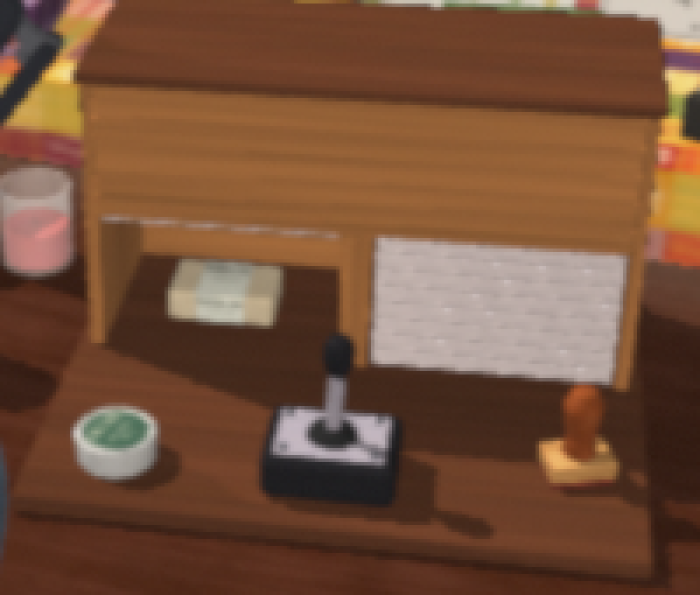

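The right shutter is fully down and did not move between frames. The left shutter is up and the goods are untouched. The knob is at (338,350) in the crop against (335,350) at first, so I'll let it settle and compare.

```bash
python3 -m jog '[0,0,0,0,0,0,1, 0,0,0,0,0,0,1, 0,0,0,0,0,0,1, 0,0,0,0,0,0,1, 0,0,0,0,0,0,1, 0,0,0,0,0,0,1, 0,0,0,0,0,0,1, 0,0,0,0,0,0,1]'
python3 - <<'E'
from bench import *
import cv2,numpy as np
w=camera('scene')['frame'][120:290,270:470]
a=cv2.resize(w,None,fx=3.5,fy=3.5,interpolation=3)[:,:,::-1]
for n,i in [('0',cv2.imread('pics/s1.png')),('rel',cv2.imread('pics/s4.png')),('now',a)]:
    for nm,(r0,r1) in {'knob':(338,368),'rod':(385,415)}.items():
        c=i[r0:r1,300:375].astype(float).mean(2)
        b=i[r0:r1,300:375].astype(float).min(2)
        m=c<28 if nm=='knob' else b>70
        print(n,nm,m.sum(),(np.nonzero(m)[1].mean()+300).round(2))
E
```

```text
time_s: 10.92
eef_pos: [0.3631, 0.0804, 0.2703]
eef_rot: [-0.0, -0.091, 0.996, -0.0]
wrist_force: [-0.6, -0.3, -1.1]
opening: -0.002
grasp_force: 0.0
0 knob 0 nan
0 rod 829 330.3
rel knob 0 nan
rel rod 888 331.36
now knob 0 nan
now rod 879 331.23<stdin>:10: RuntimeWarning: Mean of empty slice.
  ret = ret.dtype.type(ret / rcount)
```

```bash
python3 -c "from bench import *; print(hand_in())"
```

```text
the job is handed in; nothing more can be done
None
```

I handed the job in at about 11 s: the right bay, which holds the glass jar candle, is shut. The left shutter is still up, the goods look undisturbed, and the toggle sprang back to within about 0.03 rad of upright.

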